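# Park the heavy flint box in its bay

### The job

At the fire-lighting bench, push the heavy flint box along the bench top into the green parking bay until its far long side sits flush against the back stop, between the two low side rails. Push it low, near its base, so that it slides and stays upright instead of tipping; keep your fingers off its handle, do not lift it, and leave the mug, the jar and the wood billet where they are. Finish clear of everything.

Things in the scene. Friction and masses are not known exactly. Their poses are not given: they have to be found in the camera images.
- flint_box: Heavy wooden box, steel straps, 1.2-2 kg, loose, 80 (x, narrow way) x 150 (y) x 105 (z) mm, flat sides. Origin: centre of the underside; x away from the robot, square to the long sides. Pushed along x it tips if pushed higher than about 60 mm above the bench; sliding takes up to about 15 N, more if the fingers also press it down.
- handle: Carrying handle fixed on top of the flint box: a pale wooden bar 16 mm thick, 88 mm long along the box's y, on the box's middle line, on two steel posts; bar centre 140 mm and top 148 mm above the bench. Origin: where the posts meet the lid, 104 mm above the box's origin; axes as the box's. Not to be touched.
- bay: Green bay fixed to the bench, open to the robot. Origin: bench level, middle of the back stop's front face; x away from the robot into the stop, y left. Stop 24 (x) x 240 (y) x 40 (z) mm behind the origin. Two side rails, 16 mm high, 22 wide, reach 75 mm from the stop towards the robot, inner faces at y = +98 and -98 mm; bare bench between. Parked box: axes along the bay's, origin at x = -40 mm, y near 0.
- mug: Blue mug, 76 mm across, 80 mm high, bystander standing beside the bay on one side or the other; origin: centre of the underside.
- jar: Amber jar with steel lid, 68 mm across, 85 mm high, bystander standing beside the bay on the other side; origin: centre of the underside.
- billet: Pale split-wood billet 45 (x) x 160 (y) x 40 (z) mm, bystander lying behind the back stop; origin: centre of the underside.

How it is judged:
By the outcome, as a careful person would: the job done as asked, in the order asked, and still so for the second after the job is handed in, with the robot touching nothing.
It also fails if it takes over 61 s, if anything falls off the work surface, if the arm or the gripper's body presses on something with over 40 N, if the wrist force passes 120 N, or if a joint passes its speed limit or range.

### The arm

A 6-joint arm with a two-finger parallel gripper is mounted at the origin on the work surface. World frame = base frame: x ahead of the robot, y to its left, z up, the work surface at z = 0. Lengths are in m, angles in rad, forces in N, time in s.
With the tool pointing down it reaches from about 0.375 to 0.9 m from the base axis. Payload 3.1 kg.
Tool frame: the origin (TCP) lies where the fingers leave the gripper's body, on its centre line; the fingertips stand 73 mm ahead of it and the grasp point (between the pads) lies 54 mm ahead of it; z points along the fingers, y is the line along which they close (so a half turn about z gives the same grasp; the last joint's range is limited). The gripper opens to 85 mm and grips with 20 to 120 N. Pads are 22 mm wide; open, the fingers measure 114 mm over their backs; the gripper's body (76 mm by 85 mm) begins 54 mm behind the grasp point. The pads swing forward as they close: fully open they stand 13 mm farther back than shut.
Start: joints at [0.923, 0.527, 1.433, -0, 1.181, -0.178], TCP at [0.282, 0.558, 0.304] pointing down, gripper open.
Joint ranges: [-3.08, 3.08], [-0.75, 2.2], [0.22, 2.44], [-1.43, 4.57], [0, 2.65], [-2.85, 2.85]. Speed limits (rad/s): [2.79, 2.79, 3.14, 3.14, 3.14, 3.14].

### API

Orientations are given as a unit quaternion [x, y, z, w].
In Python, from station import manip gives the robot as it stands.
- The arm moves only by the shell command python3 -m crank 'ROWS' [FORCE]. ROWS is JSON, a list of rows, each an object with "dp": the shift along the tool's x, y, z normalised to -1 to 1, where 1 is 50 cm, a list of three; "delta_rot": the turn, a rotation vector about the tool's x, y, z normalised to -1 to 1, where 1 is 2 pi rad, a list of three; "fingers": the opening, from -1 (shut) to 1 (fully open). A call has 1 to 12 rows; each row shifts and turns the commanded pose from where the row before left it, along the tool's axes as they then stand; what a row does not reach is not made up. A row lasts 1/12 s, in which the tool goes at most 41.7 mm and 7.16 degrees, less where a joint would pass 70% of its speed; a pose out of reach is approached as far as the arm can. A call with a number of a shift or a turn outside -1 to 1 is refused whole. A call with a gripper value outside its range is refused whole. The fingers move at their own pace and stop on an object; FORCE is the grip in N (left out, the last holds). Time passes only in rows, so rows that do not move let the fingers close. It gives the time, the measured TCP pose, the force, the opening and the grip force at its end, in the units of the state.
- manip.sense(): the state, without advancing time (a new reading comes with each control period).
- manip.snapshot(name): name is "scene" or "side" or "wrist"; returns (picture, depth): 384x512x3 uint8, red, green, blue; 384x512 float32, m along the optical axis (not along the pixel's ray), 0 where there is no reading.
- manip.camera_model(name): a dict with "fx", "fy", "cx", "cy" (pixels), "origin" and "attitude" of the camera in the world. Camera axes: x right, y up, looking along -z (the intrinsics and any distortion apply to the point x, -y, -z); pixel columns grow to the right and rows downward; lengths in m; the calibration is good to about 2 mm. A picture is of the moment at which its call begins: read the wrist's pose just before it. camera_model takes no time and is no camera call; for the wrist camera it gives the pose at the moment of the call.
- manip.sign_off(): hands the job in; it is judged then, once.
The state is a dict: "t": time; "q": joint angles; "qd": joint speeds; "tau": joint torques, N m; "tcp_pos": TCP position; "tool_rot": TCP orientation; "force": force on the tool from outside, world axes, zero at the start; "ft_torque": the same for the moment, N m; "finger_gap": opening from 0.0 (shut) to 1.0 (fully open); "gripper_force": force on a finger pad.
Only numpy, scipy, OpenCV 4.12 (cv2) and the standard library are available. Lean on these libraries where they do the work, as an engineer would, in place of code of your own. Each camera call takes 0.05 s, during which the arm holds its last target. There are 200 camera calls.

## Working session

There is one attempt and no reset: what is moved stays moved. The work goes in short steps, Python scripts to look and compute and a shell command to move; the robot and the scene stay as the last step left them, time stands still between calls to the robot, and variables do not carry over. Pictures are saved under pics/ and viewed, at most 10 in all, crops included, and the job is handed in when it is done.

```bash
mkdir -p pics; ls; cat > h.py <<'E'
import numpy as np, cv2
from station import manip
from scipy.spatial.transform import Rotation as R
def snap(n,f=None):
    c=manip.camera_model(n); p,d=manip.snapshot(n)
    if f: cv2.imwrite('pics/'+f,cv2.cvtColor(p,cv2.COLOR_RGB2BGR))
    return c,p,d
def rot(c):
    a=np.array(c['attitude']); return a if a.shape==(3,3) else R.from_quat(a).as_matrix()
def rays(c,uv):
    uv=np.asarray(uv,float).reshape(-1,2)
    d=np.c_[(uv[:,0]-c['cx'])/c['fx'],-(uv[:,1]-c['cy'])/c['fy'],-np.ones(len(uv))]
    return d@rot(c).T
def plane(c,uv,z):
    r=rays(c,uv);o=np.array(c['origin']);return o+r*((z-o[2])/r[:,2])[:,None]
def cloud(c,d):
    v,u=np.mgrid[:d.shape[0],:d.shape[1]]
    return (np.array(c['origin'])+rays(c,np.c_[u.ravel(),v.ravel()])*d.reshape(-1,1)).reshape(*d.shape,3)
E
python3 - <<'E'
from h import *
ps=[]
for n in ['scene','side']:
    c,p,d=snap(n,n+'.png'); print(n,c); np.savez(n,p=p,d=d)
print(manip.sense())
E
```

```text
pics
scene {'fx': 385.7460111874473, 'fy': 385.7460111874473, 'cx': 254.05521814113038, 'cy': 192.06307058152075, 'origin': array([ 1.13390099, -0.37006432,  0.64518295]), 'attitude': array([0.37335967, 0.16844634, 0.38780888, 0.82573159])}
side {'fx': 348.3113203027904, 'fy': 348.3113203027904, 'cx': 256.69572176228587, 'cy': 196.19674544787753, 'origin': array([0.26639976, 0.43934648, 0.59153315]), 'attitude': array([-0.15282376,  0.37401439,  0.85148574, -0.33426063])}
{'t': 0.1, 'q': array([ 9.23475968e-01,  5.28349240e-01,  1.43379977e+00,  1.06668924e-05,
        1.18145338e+00, -1.78482262e-01]), 'qd': array([ 0.00128912, -0.00160418, -0.00415696, -0.00144517, -0.00108096,
        0.00093325]), 'tau': array([-4.27952609e-04, -4.43302917e+01, -1.78586483e+01, -2.54767865e-04,
        3.89731998e-03, -2.48972759e-05]), 'tcp_pos': array([0.28204512, 0.55715078, 0.30303794]), 'tool_rot': array([ 2.32279819e-01,  9.72648485e-01, -9.18438081e-04, -4.07738682e-04]), 'force': array([ 0.49581123, -0.31293772, -0.07454146]), 'ft_torque': array([ 0.0258319 , -0.06582028, -0.09022343]), 'gripper_force': 0.0, 'finger_gap': 0.9983320592467365}
```

View pics/scene.png

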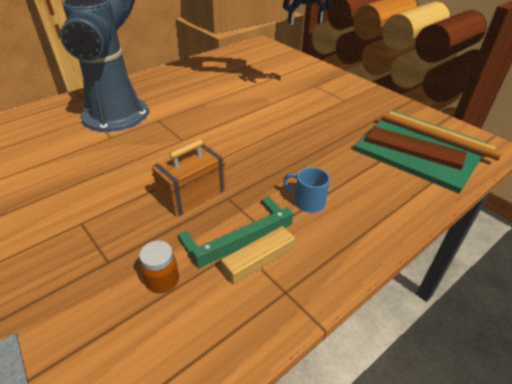

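View pics/side.png

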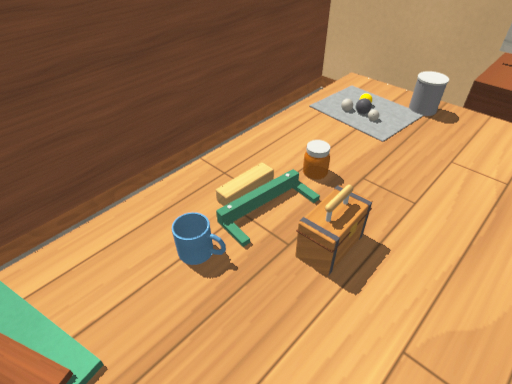

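The scene view shows the box at about (190,180), the bay stop at (240,238), the mug at (310,188), the jar at (158,265) and the billet at (258,255). In the side view the box is at (335,230) and the stop at (262,197). Next I'll measure from both depth views.

```bash
cat > m.py <<'E'
from h import *
def comp(P,m,lo,hi):
    q=P[m]; return q[(q[:,2]>lo)&(q[:,2]<hi)]
def rect(q):
    (c,s,a)=cv2.minAreaRect((q[:,:2]*1000).astype(np.float32)); 
    b=cv2.boxPoints((c,s,a)); return np.round(c,1),np.round(s,1),round(a,1),b.round().astype(int).tolist()
for n in ['scene','side']:
    z=np.load(n+'.npz');p,d=z['p'],z['d'];c=manip.camera_model(n);P=cloud(c,d)
    hsv=cv2.cvtColor(p,cv2.COLOR_RGB2HSV);H,S,V=cv2.split(hsv)
    k=np.ones((3,3),np.uint8)
    ok=cv2.erode((d>0).astype(np.uint8),k)>0
    near=ok&(P[...,0]>.2)&(P[...,0]<1.1)&(P[...,1]>-.4)&(P[...,1]<.45)
    print(n,'table z',np.median(P[near&(P[...,2]<.012)][:,2]))
    g=near&(H>60)&(H<90)&(S>100)
    q=comp(P,g,.033,.048);print('stop top',len(q),np.median(q[:,2]),rect(q))
    q=comp(P,g,.011,.022);print('rails',len(q),rect(q))
    m=near&(H>95)&(H<125)&(S>100); q=comp(P,m,.015,.1); print('mug',len(q),q[:,2].max(),rect(q))
    up=near&~g&~m&(P[...,2]>.02)
    nl,L,st,_=cv2.connectedComponentsWithStats(up.astype(np.uint8))
    for i in range(1,nl):
        if st[i,4]<80: continue
        q=P[L==i]; print('comp',st[i],'zmax',q[:,2].max().round(3),rect(q))
        zm=q[:,2].max()
        if zm>.12:
            l=q[(q[:,2]>.098)&(q[:,2]<.112)];print('  lid',len(l),np.median(l[:,2]),rect(l))
            l=q[(q[:,2]>.138)];print('  bar',len(l),np.median(l[:,2]),rect(l))
E
python3 m.py
```

```text
scene table z -0.0023490498121711556
stop top 894 0.037515419533516725 (array([697.2, -22. ]), array([235.8,  25. ]), 82.1, [[669, -137], [693, -141], [726, 93], [701, 96]])
rails 551 (array([669.7, 155.3]), array([586.7, 117.4]), 87.2, [[597, -135], [714, -141], [743, 445], [625, 451]])
mug 899 0.08081235188231806 (array([691. , 175.3]), array([92. , 77.5]), 59.5, [[634, 155], [701, 116], [748, 195], [681, 235]])
comp [ 152  140   74   71 3278] zmax 0.148 (array([493.2, -23.2]), array([ 84.7, 153.3]), 1.5, [[449, 52], [453, -101], [538, -99], [533, 55]])
  lid 1241 0.10243093160399708 (array([492.6, -22.9]), array([ 84.1, 150.5]), 1.9, [[448, 51], [453, -100], [537, -97], [532, 54]])
  bar 197 0.14324572942114122 (array([494.4, -23. ]), array([15.2, 86.1]), 2.6, [[485, 20], [489, -66], [504, -66], [500, 20]])
comp [311 168  19  27 119] zmax 0.08 (array([703.3, 210.6]), array([24.3, 68.8]), 76.2, [[667, 207], [734, 191], [740, 214], [673, 231]])
comp [284 174  19  29 125] zmax 0.073 (array([664.6, 160.1]), array([19.4, 72.3]), 82.7, [[627, 155], [699, 146], [702, 165], [630, 174]])
c
[... 703 characters left out ...]
, 238]])
comp [303 140  27  35 750] zmax 0.087 (array([ 661.6, -204.7]), array([63.8, 62.2]), 83.9, [[627, -233], [689, -240], [696, -176], [634, -170]])
comp [ 215  163   59   46 1033] zmax 0.043 (array([748.7, -13.2]), array([ 72.1, 185.8]), 7.2, [[701, 74], [725, -110], [796, -101], [773, 83]])
comp [ 296  185   76   86 3924] zmax 0.149 (array([488.7, -21. ]), array([ 84.3, 153.3]), 2.1, [[444, 54], [449, -99], [534, -96], [528, 57]])
  lid 1961 0.10436556810816944 (array([489.3, -21.1]), array([ 82.4, 150.5]), 2.4, [[445, 52], [451, -98], [534, -95], [527, 56]])
  bar 279 0.14547026981712352 (array([488.9, -20. ]), array([15.6, 84. ]), 2.1, [[480, 22], [483, -62], [498, -62], [495, 22]])
```

Both views agree to about 5 mm. The box is at (0.491, -0.022) with yaw +2°. The bay origin is at (0.683, -0.018) with yaw -8°. The plan is to open the fingers side by side across the box and tilt the tool about 40° so the gripper body leans back. I'll push low with both fingertips.

```bash
python3 -m crank '[{"dp":[-0.0433,-0.0598,0],"delta_rot":[0,0,0],"fingers":1},{"dp":[-0.0433,-0.0598,0],"delta_rot":[0,0,0],"fingers":1},{"dp":[-0.0433,-0.0598,0],"delta_rot":[0,0,0],"fingers":1},{"dp":[-0.0433,-0.0598,0],"delta_rot":[0,0,0],"fingers":1},{"dp":[-0.0433,-0.0598,0],"delta_rot":[0,0,0],"fingers":1},{"dp":[-0.0433,-0.0598,0],"delta_rot":[0,0,0],"fingers":1},{"dp":[-0.0433,-0.0598,0],"delta_rot":[0,0,0],"fingers":1},{"dp":[-0.0433,-0.0598,0],"delta_rot":[0,0,0],"fingers":1},{"dp":[-0.0433,-0.0598,0],"delta_rot":[0,0,0],"fingers":1},{"dp":[-0.0433,-0.0598,0],"delta_rot":[0,0,0],"fingers":1},{"dp":[-0.0433,-0.0598,0],"delta_rot":[0,0,0],"fingers":1},{"dp":[-0.0433,-0.0598,0],"delta_rot":[0,0,0],"fingers":1}]'
python3 -m crank '[{"dp":[-0.0433,-0.0598,0],"delta_rot":[0,0,0],"fingers":1},{"dp":[-0.0433,-0.0598,0],"delta_rot":[0,0,0],"fingers":1},{"dp":[-0.0433,-0.0598,0],"delta_rot":[0,0,0],"fingers":1},{"dp":[-0.0433,-0.0598,0],"delta_rot":[0,0,0],"fingers":1},{"dp":[0,0,0],"delta_rot":[0,0,-0.0161],"fingers":1},{"dp":[0,0,0],"delta_rot":[0,0,-0.0161],"fingers":1},{"dp":[0,0,0],"delta_rot":[0,0,-0.0161],"fingers":1},{"dp":[0,0,0],"delta_rot":[0,0,-0.0161],"fingers":1},{"dp":[0,0,0],"delta_rot":[0,0,-0.0161],"fingers":1}]'
python3 -m crank '[{"dp":[0,0,0],"delta_rot":[0,-0.0185,0],"fingers":1},{"dp":[0,0,0],"delta_rot":[0,-0.0185,0],"fingers":1},{"dp":[0,0,0],"delta_rot":[0,-0.0185,0],"fingers":1},{"dp":[0,0,0],"delta_rot":[0,-0.0185,0],"fingers":1},{"dp":[0,0,0],"delta_rot":[0,-0.0185,0],"fingers":1},{"dp":[0,0,0],"delta_rot":[0,-0.0185,0],"fingers":1},{"dp":[0,0,0],"delta_rot":[0,0,0],"fingers":1}]'
cat > st.py <<'E'
from h import *
s=manip.sense();M=R.from_quat(s['tool_rot']).as_matrix()
print('t',s['t'],'q',s['q'].round(2),'tcp',(s['tcp_pos']*1000).round(1),'F',s['force'].round(1))
print(M.round(3)); print('yaw y',np.degrees(np.arctan2(M[1,1],M[0,1])).round(2)-90,'tilt',np.degrees(np.arccos(-M[2,2])).round(1), 'tip(60)',((s['tcp_pos']+.06*M[:,2])*1000).round(1),'tip73',((s['tcp_pos']+.073*M[:,2])*1000).round(1))
E
python3 st.py
```

```text
t: 1.1
tcp_pos: [0.3516, 0.1185, 0.3039]
tool_rot: [0.232, 0.973, -0.0, -0.0]
force: [-0.0, 0.1, -0.7]
finger_gap: 1.005
gripper_force: 0.0
t: 1.85
tcp_pos: [0.3749, -0.0259, 0.3037]
tool_rot: [-0.021, 1.0, 0.0, -0.0]
force: [-0.1, 0.8, -0.7]
finger_gap: 0.999
gripper_force: 0.0
t: 2.43
tcp_pos: [0.3811, -0.014, 0.3186]
tool_rot: [-0.014, 0.957, 0.011, 0.289]
force: [-0.3, 0.0, -0.2]
finger_gap: 1.001
gripper_force: 0.0
t 2.4333 q [-0.52  0.06  2.29  0.85  0.41 -2.85] tcp [381.1 -14.  318.6] F [-0.3  0.  -0.2]
[[-0.832 -0.032  0.554]
 [-0.02   0.999  0.029]
 [-0.554  0.013 -0.832]]
yaw y 1.8400000000000034 tilt 33.7 tip(60) [414.3 -12.2 268.6] tip73 [421.5 -11.9 257.8]
```

```bash
python3 -m crank '[{"dp":[0,0,0],"delta_rot":[0,0.0187,0],"fingers":1},{"dp":[0,0,0],"delta_rot":[0,0.0187,0],"fingers":1},{"dp":[0,0,0],"delta_rot":[0,0.0187,0],"fingers":1},{"dp":[0,0,0],"delta_rot":[0,0.0187,0],"fingers":1},{"dp":[0,0,0],"delta_rot":[0,0.0187,0],"fingers":1},{"dp":[0,0,0],"delta_rot":[0,0,0],"fingers":1}]'; python3 st.py
python3 -m crank '[{"dp":[0,0,0.06],"delta_rot":[0,0,0],"fingers":1},{"dp":[0,0,0.06],"delta_rot":[0,0,0],"fingers":1},{"dp":[0,0,0.06],"delta_rot":[0,0,0],"fingers":1},{"dp":[0,0,0.06],"delta_rot":[0,0,0],"fingers":1},{"dp":[0,0,0],"delta_rot":[0,0,0],"fingers":1}]'; python3 st.py
```

```text
t: 2.93
tcp_pos: [0.3873, -0.0124, 0.319]
tool_rot: [-0.028, 0.998, 0.011, 0.063]
force: [1.2, 0.2, -1.1]
finger_gap: 0.995
gripper_force: 0.0
t 2.9333 q [-0.36  0.14  2.03  0.09  0.87 -2.05] tcp [387.3 -12.4 319. ] F [ 1.2  0.2 -1.1]
[[-0.991 -0.057  0.125]
 [-0.054  0.998  0.026]
 [-0.126  0.019 -0.992]]
yaw y 3.25 tilt 7.3 tip(60) [394.8 -10.9 259.5] tip73 [396.4 -10.6 246.6]
t: 3.35
tcp_pos: [0.3966, -0.0067, 0.1944]
tool_rot: [-0.026, 0.998, 0.016, 0.058]
force: [-0.7, 0.0, -0.5]
finger_gap: 0.999
gripper_force: 0.0
t 3.35 q [-0.34  0.43  2.16  0.16  0.47 -2.1 ] tcp [396.6  -6.7 194.4] F [-0.7  0.  -0.5]
[[-0.992 -0.054  0.114]
 [-0.05   0.998  0.034]
 [-0.116  0.028 -0.993]]
yaw y 3.0900000000000034 tilt 6.8 tip(60) [403.5  -4.7 134.9] tip73 [405.   -4.2 122. ]
```

```bash
cat > kin.py <<'E'
from h import *
from scipy.optimize import least_squares
D=[([.92348,.52835,1.4338,0,1.18145,-.17848],[.28205,.55715,.30304]),
([-.52,.06,2.29,.85,.41,-2.85],[.3811,-.014,.3186]),([-.36,.14,2.03,.09,.87,-2.05],[.3873,-.0124,.319])]
s=manip.sense();D.append((s['q'],s['tcp_pos']));D.append((s['q'],s['tcp_pos']))
def fk(p,q,full=False):
    a,h,l1,e,l2,L=p
    Z=lambda t:R.from_euler('z',t); Y=lambda t:R.from_euler('y',t)
    A=Z(q[0]);x=A.apply([a,0,h]);A=A*Y(q[1]);x=x+A.apply([0,0,l1]);A=A*Y(q[2]);x=x+A.apply([e,0,l2])
    A=A*Z(q[3])*Y(q[4]);x=x+A.apply([0,0,L]);A=A*Z(q[5]);return (x,A) if full else x
f=lambda p:np.concatenate([fk(p,q)-x for q,x in D]+[(np.array(p)-[0,.35,.4,0,.4,.2])*.005])
r=least_squares(f,[0,.35,.4,0,.4,.2]);p=r.x;print(p.round(3),(f(p)*1000).round(1))
x,A=fk(p,s['q'],True);print((A.inv()*R.from_quat(s['tool_rot'])).as_rotvec().round(2))
for tilt in [0,10,20,30,40,50]:
    o=[]
    for xt in [.42,.5,.6]:   # tip x , tip z .03
        S=np.pi-np.radians(tilt)
        t=[xt-.06*np.sin(S),.03-.06*np.cos(S)]
        w=np.array(t)-p[5]*np.array([np.sin(S),np.cos(S)])-[p[0],p[1]]
        g=lambda v:[p[2]*np.sin(v[0])+p[4]*np.sin(v[0]+v[1])+p[3]*np.cos(v[0]+v[1])-w[0],p[2]*np.cos(v[0])+p[4]*np.cos(v[0]+v[1])-p[3]*np.sin(v[0]+v[1])-w[1]]
        k=least_squares(g,[.4,2.]);o.append((*k.x.round(2),round(S-sum(k.x),2),round(k.cost,4)))
    print(tilt,o)
E
python3 kin.py
```

```text
[-0.11   0.443  0.777  0.151  0.436  0.525] [ 95.6 -57.6 -20.2  32.2 -41.5  49.2 -68.  -69.3   1.5 -40.1 -81.1 -15.3
 -40.1 -81.1 -15.3  -0.5   0.5   1.9   0.8   0.2   1.6]
[ 0.   -0.    1.57]
0 [(np.float64(0.63), np.float64(2.02), np.float64(0.49), np.float64(0.0)), (np.float64(0.66), np.float64(1.85), np.float64(0.63), np.float64(0.0)), (np.float64(0.71), np.float64(1.64), np.float64(0.78), np.float64(0.0))]
10 [(np.float64(0.64), np.float64(2.25), np.float64(0.08), np.float64(0.0)), (np.float64(0.64), np.float64(2.07), np.float64(0.25), np.float64(0.0)), (np.float64(0.67), np.float64(1.86), np.float64(0.43), np.float64(0.0))]
20 [(np.float64(0.81), np.float64(2.53), np.float64(-0.55), np.float64(0.0)), (np.float64(0.71), np.float64(2.31), np.float64(-0.23), np.float64(0.0)), (np.float64(0.69), np.float64(2.09), np.float64(0.01), np.float64(0.0))]
30 [(np.float64(1.2), np.float64(2.81), np.float64(-1.38), np.float64(0.0018)), (np.float64(1.05), np.float64(2.64), np.float64(-1.07), np.float64(0.0)), (np.float64(0.82), np.float64(2.32), np.float64(-0.52), np.float64(0.0))]
40 [(np.float64(1.35), np.float64(2.81), np.float64(-1.71), np.float64(0.0124)), (np.float64(1.42), np.float64(2.81), np.float64(-1.79), np.float64(0.0031)), (np.float64(1.2), np.float64(2.62), np.float64(-1.37), np.float64(0.0))]
50 [(np.float64(2.0), np.float64(2.81), np.float64(-2.53), np.float64(0.0255)), (np.float64(1.8), np.float64(2.81), np.float64(-2.33), np.float64(0.0112)), (np.float64(1.71), np.float64(2.81), np.float64(-2.25), np.float64(0.0013))]
```

```bash
sed -i 's/a,h,l1,e,l2,L=p$/a,h,l1,e,l2,L,b=p/; s/A.apply(\[a,0,h\])/A.apply([a,b,h])/; s/\[0,.35,.4,0,.4,.2\]/[0,.35,.4,0,.4,.2,.1]/g' kin.py
sed -i 's/for xt in \[.42,.5,.6\]/for xt in [.42,.47,.52,.6]/; s/t=\[xt-.06/t=[np.sqrt(xt**2-p[6]**2)-.06/' kin.py; sed -i 's/o.append((\*k.x.round(2),round(S-sum(k.x),2),round(k.cost,4)))/o.append([float(round(v,2)) for v in (*k.x,S-sum(k.x),k.cost*1e4)])/' kin.py; python3 kin.py
```

```text
[0.002 0.274 0.584 0.115 0.392 0.22  0.111] [ 0.4  0.3  0.5  0.5 -0.8 -1.  -0.8  1.6 -0.1 -0.1 -0.3  0.3 -0.1 -0.3
  0.3  0.  -0.4  0.9  0.6 -0.   0.1  0.1]
[ 0.   -0.    1.57]
0 [[0.71, 2.09, 0.34, 0.0], [0.72, 1.97, 0.45, 0.0], [0.75, 1.84, 0.56, 0.0], [0.8, 1.63, 0.71, 0.0]]
10 [[0.72, 2.21, 0.03, 0.0], [0.72, 2.09, 0.16, 0.0], [0.73, 1.96, 0.27, 0.0], [0.77, 1.76, 0.44, 0.0]]
20 [[0.79, 2.33, -0.33, 0.0], [0.76, 2.2, -0.17, 0.0], [0.75, 2.08, -0.04, 0.0], [0.77, 1.88, 0.14, 0.0]]
30 [[0.92, 2.45, -0.76, 0.0], [0.85, 2.32, -0.54, 0.0], [0.81, 2.19, -0.38, 0.0], [0.8, 1.99, -0.17, 0.0]]
40 [[1.16, 2.57, -1.29, 0.0], [1.0, 2.42, -0.97, 0.0], [0.92, 2.28, -0.76, 0.0], [0.87, 2.08, -0.51, 0.0]]
50 [[2.3, 3.05, -3.08, 0.0], [1.21, 2.5, -1.44, 0.0], [1.07, 2.36, -1.16, 0.0], [0.97, 2.16, -0.86, 0.0]]
```

```bash
cat > ik.py <<'E'
import io,contextlib
with contextlib.redirect_stdout(io.StringIO()):
    from kin import *
T0=R.from_euler('z',np.pi/2)
def FK(q):
    x,A=fk(p,q,True);return x,A*T0
lo=np.array([-3.08,-.75,.22,-1.43,0,-2.85])+.03;hi=np.array([3.08,2.2,2.44,4.57,2.65,2.85])-.03
def att(yaw,tilt):  # tool y at yaw+90, z forward-tilted
    return R.from_euler('z',yaw,degrees=True)*R.from_matrix(np.array([[-1,0,0],[0,1,0],[0,0,-1.]]))*R.from_euler('y',-tilt,degrees=True)
def IK(x,A,q0):
    def f(q):
        X,B=FK(q);return np.r_[(X-x)*5,(B.inv()*A).as_rotvec()]
    r=least_squares(f,np.clip(q0,lo+.01,hi-.01),bounds=(lo,hi));return r.x,np.abs(r.fun).max()
def tcp_from_tip(tip,A,l=.06): return np.array(tip)-l*A.apply([0,0,1])
def rows(qa,qb,n):
    out=[]
    for i in range(n):
        xa,Aa=FK(qa+(qb-qa)*i/n);xb,Ab=FK(qa+(qb-qa)*(i+1)/n)
        out.append((Aa.inv().apply(xb-xa)/.5,(Aa.inv()*Ab).as_rotvec()/2/np.pi,xb))
    return out
E
python3 - <<'E'
from ik import *
for tilt in [25,30,35]:
  for (tx,ty,yaw) in [(.40,-.025,2),(.442,-.025,2),(.52,-.02,2),(.60,-.01,-8)]:
    A=att(yaw,tilt)
    for q0 in ([-.3,.85,2.3,2.8,.5,1.0],[-.3,.85,2.3,1.2,.5,-.5]):
        q,e=IK(tcp_from_tip([tx,ty,.03],A),A,q0);print(tilt,tx,q.round(2),round(e,4))
E
```

```text
25 0.4 [-0.48  0.84  2.41  2.71  0.48  1.47] 0.0469
25 0.4 [-0.36  0.69  2.26  0.87  0.03 -2.82] 0.2666
25 0.442 [-0.44  0.82  2.35  2.69  0.46  1.55] 0.0
25 0.442 [-0.33  0.7   2.19  0.9   0.04 -2.82] 0.2168
25 0.52 [-0.34  0.78  2.14  2.44  0.24  1.92] 0.0
25 0.52 [-0.29  0.73  2.06  0.95  0.08 -2.82] 0.128
25 0.6 [-0.22  0.78  1.94  1.98  0.04  2.66] 0.0
25 0.6 [-0.22  0.78  1.93  1.18  0.03 -2.82] 0.0138
30 0.4 [-0.49  0.85  2.41  2.69  0.53  1.48] 0.1012
30 0.4 [-0.36  0.68  2.26  0.87  0.03 -2.82] 0.3466
30 0.442 [-0.47  0.89  2.41  2.74  0.66  1.45] 0.0
30 0.442 [-0.33  0.7   2.19  0.91  0.03 -2.82] 0.2967
30 0.52 [-0.36  0.81  2.2   2.63  0.4   1.7 ] 0.0
30 0.52 [-0.28  0.73  2.06  0.96  0.06 -2.82] 0.2077
30 0.6 [-0.22  0.8   1.99  2.91  0.18  1.73] 0.0
30 0.6 [-0.21  0.78  1.93  1.18  0.03 -2.82] 0.0983
35 0.4 [-0.51  0.88  2.41  2.66  0.58  1.48] 0.1547
35 0.4 [-0.36  0.67  2.26  0.88  0.03 -2.82] 0.4268
35 0.442 [-0.49  0.92  2.41  2.72  0.73  1.44] 0.0511
35 0.442 [-0.33  0.69  2.2   0.92  0.03 -2.82] 0.3781
35 0.52 [-0.38  0.86  2.25  2.7   0.58  1.59] 0.0
35 0.52 [-0.27  0.73  2.07  0.98  0.04 -2.82] 0.2876
35 0.6 [-0.23  0.83  2.04  2.99  0.35  1.64] 0.0
35 0.6 [-0.21  0.77  1.93  1.19  0.03 -2.82] 0.1829
```

```bash
python3 - <<'E'
from ik import *
q0=manip.sense()['q'];A=att(2,25)
for z in [.035,.1,.2,.24]:
    q,e=IK(tcp_from_tip([.42,-.025,z],A),A,np.array([-.4,.8,2.3,2.7,.5,1.5]));print(z,q.round(2),round(e,4))
n=14
for d,r,x in rows(q0,q,n): print(d.round(3).tolist(),r.round(4).tolist(),x.round(3), round(np.linalg.norm(r)*360,1))
print(q0.round(2))
E
```

```text
0.035 [-0.47  0.83  2.41  2.72  0.52  1.48] 0.0
0.1 [-0.47  0.59  2.38  2.36  0.3   1.86] 0.0
0.2 [-0.5   0.29  2.34  1.41  0.25  2.82] 0.0864
0.24 [-0.52  0.2   2.35  1.4   0.29  2.82] 0.165
[-0.001, 0.007, -0.01] [-0.0049, -0.0046, 0.0706] [ 0.396 -0.004  0.2  ] 25.5
[0.0, 0.006, -0.011] [-0.006, -0.0028, 0.0707] [ 0.397 -0.001  0.206] 25.5
[0.001, 0.005, -0.011] [-0.0065, -0.0006, 0.0707] [0.397 0.001 0.211] 25.6
[0.002, 0.005, -0.011] [-0.0063, 0.0015, 0.0708] [0.398 0.002 0.217] 25.6
[0.002, 0.004, -0.011] [-0.0054, 0.0034, 0.0708] [0.398 0.002 0.223] 25.6
[0.003, 0.004, -0.011] [-0.0039, 0.0049, 0.0708] [0.399 0.001 0.229] 25.6
[0.004, 0.004, -0.012] [-0.0021, 0.0059, 0.0709] [ 0.399 -0.     0.236] 25.6
[0.005, 0.003, -0.012] [-0.0, 0.0062, 0.0709] [ 0.399 -0.002  0.242] 25.6
[0.006, 0.002, -0.012] [0.002, 0.0058, 0.0709] [ 0.399 -0.005  0.248] 25.6
[0.007, 0.001, -0.012] [0.0038, 0.0047, 0.071] [ 0.398 -0.008  0.254] 25.6
[0.008, -0.001, -0.012] [0.0051, 0.0032, 0.071] [ 0.397 -0.012  0.26 ] 25.6
[0.008, -0.004, -0.012] [0.0057, 0.0013, 0.071] [ 0.395 -0.017  0.265] 25.7
[0.007, -0.007, -0.012] [0.0058, -0.0007, 0.0711] [ 0.393 -0.022  0.271] 25.7
[0.005, -0.009, -0.012] [0.0051, -0.0026, 0.0711] [ 0.39  -0.027  0.276] 25.7
[-0.34  0.43  2.16  0.16  0.47 -2.1 ]
```

```bash
python3 -m crank '[{"dp":[0,0,-0.06],"delta_rot":[0,0,0],"fingers":1},{"dp":[0,0,-0.06],"delta_rot":[0,0,0],"fingers":1},{"dp":[0,0,0],"delta_rot":[0,0,0.0198],"fingers":1},{"dp":[0,0,0],"delta_rot":[0,0,0.0198],"fingers":1},{"dp":[0,0,0],"delta_rot":[0,0,0.0198],"fingers":1},{"dp":[0,0,0],"delta_rot":[0,0,0.0198],"fingers":1},{"dp":[0,0,0],"delta_rot":[0,0,0.0198],"fingers":1},{"dp":[0,0,0],"delta_rot":[0,0,0.0198],"fingers":1},{"dp":[0,0,0],"delta_rot":[0,0,0.0198],"fingers":1},{"dp":[0,0,0],"delta_rot":[0,0,0.0198],"fingers":1},{"dp":[0,0,0],"delta_rot":[0,0,0.0198],"fingers":1},{"dp":[0,0,0],"delta_rot":[0,0,0.0198],"fingers":1}]' >/dev/null
python3 -m crank '[{"dp":[0,0,0],"delta_rot":[0,0,0.0198],"fingers":1},{"dp":[0,0,0],"delta_rot":[0,0,0.0198],"fingers":1},{"dp":[0,0,0],"delta_rot":[0,0,0.0198],"fingers":1},{"dp":[0,0,0],"delta_rot":[0,0,0.0198],"fingers":1},{"dp":[0,0,0],"delta_rot":[0,0,0.0198],"fingers":1},{"dp":[0,0,0],"delta_rot":[0,0,0.0198],"fingers":1},{"dp":[0,0,0],"delta_rot":[0,0,0.0198],"fingers":1},{"dp":[0,0,0],"delta_rot":[0,0,0.0198],"fingers":1},{"dp":[0,0,0],"delta_rot":[0,0,0.0198],"fingers":1},{"dp":[0,0,0],"delta_rot":[0,0,0.0198],"fingers":1},{"dp":[0,0,0],"delta_rot":[0,0,0.0198],"fingers":1},{"dp":[0,0,0],"delta_rot":[0,0,0.0198],"fingers":1}]' >/dev/null
python3 -m crank '[{"dp":[0,0,0],"delta_rot":[0,0,0.0198],"fingers":1},{"dp":[0,0,0],"delta_rot":[0,0,0.0198],"fingers":1},{"dp":[0,0,0],"delta_rot":[0,0,0.0198],"fingers":1},{"dp":[0,0,0],"delta_rot":[0,0,0],"fingers":1}]'
python3 - <<'E'
from ik import *
q0=manip.sense()['q'];print(q0.round(2),manip.sense()['tcp_pos'])
A=att(2,25)*R.from_euler('z',np.pi)
q,e=IK(tcp_from_tip([.42,-.025,.13],A),A,np.array([-.4,.8,2.3,2.7,.5,-1.6]));print(q.round(2),round(e,4))
n=12
for d,r,x in rows(q0,q,n): print(d.round(3).tolist(),r.round(4).tolist(),x.round(3), round(np.linalg.norm(r)*360,1))
E
```

```text
t: 5.68
tcp_pos: [0.391, -0.0092, 0.2599]
tool_rot: [0.997, 0.041, 0.064, -0.012]
force: [-0.2, 0.6, -0.0]
finger_gap: 1.002
gripper_force: 0.0
[-0.35  0.26  2.1   0.12  0.67  1.05] [ 0.39097631 -0.00917947  0.25994928]
[-0.47  0.49  2.35  1.96  0.22 -0.86] 0.0
[0.01, -0.027, 0.017] [0.0113, 0.0077, -0.0036] [0.396 0.005 0.253] 5.1
[0.012, -0.019, 0.016] [0.0086, 0.0087, -0.0026] [0.402 0.016 0.247] 4.5
[0.012, -0.011, 0.015] [0.0058, 0.009, -0.0017] [0.408 0.023 0.242] 3.9
[0.01, -0.004, 0.013] [0.0031, 0.0089, -0.0009] [0.414 0.027 0.237] 3.4
[0.007, 0.003, 0.012] [0.0005, 0.0081, -0.0003] [0.42  0.027 0.233] 2.9
[0.003, 0.008, 0.01] [-0.0018, 0.0069, 0.0002] [0.424 0.025 0.228] 2.6
[-0.002, 0.013, 0.009] [-0.0037, 0.0053, 0.0006] [0.426 0.019 0.223] 2.3
[-0.007, 0.017, 0.007] [-0.0052, 0.0033, 0.0009] [0.426 0.012 0.217] 2.3
[-0.013, 0.019, 0.006] [-0.0062, 0.0012, 0.0011] [0.422 0.003 0.21 ] 2.3
[-0.019, 0.019, 0.005] [-0.0067, -0.0011, 0.0012] [ 0.416 -0.007  0.202] 2.5
[-0.025, 0.019, 0.004] [-0.0067, -0.0033, 0.0012] [ 0.407 -0.017  0.193] 2.7
[-0.031, 0.017, 0.004] [-0.0062, -0.0054, 0.0012] [ 0.395 -0.026  0.184] 3.0
```

```bash
python3 -m crank '[{"dp":[0.010,-0.027,0.017],"delta_rot":[0.0113,0.0077,-0.0036],"fingers":1},{"dp":[0.012,-0.019,0.016],"delta_rot":[0.0086,0.0087,-0.0026],"fingers":1},{"dp":[0.012,-0.011,0.015],"delta_rot":[0.0058,0.009,-0.0017],"fingers":1},{"dp":[0.010,-0.004,0.013],"delta_rot":[0.0031,0.0089,-0.0009],"fingers":1},{"dp":[0.007,0.003,0.012],"delta_rot":[0.0005,0.0081,-0.0003],"fingers":1},{"dp":[0.003,0.008,0.010],"delta_rot":[-0.0018,0.0069,0.0002],"fingers":1},{"dp":[-0.002,0.013,0.009],"delta_rot":[-0.0037,0.0053,0.0006],"fingers":1},{"dp":[-0.007,0.017,0.007],"delta_rot":[-0.0052,0.0033,0.0009],"fingers":1},{"dp":[-0.013,0.019,0.006],"delta_rot":[-0.0062,0.0012,0.0011],"fingers":1},{"dp":[-0.019,0.019,0.005],"delta_rot":[-0.0067,-0.0011,0.0012],"fingers":1},{"dp":[-0.025,0.019,0.004],"delta_rot":[-0.0067,-0.0033,0.0012],"fingers":1},{"dp":[-0.031,0.017,0.004],"delta_rot":[-0.0062,-0.0054,0.0012],"fingers":1}]'
cat > plan.py <<'E'
import sys
from ik import *
# args: yaw tilt tipx tipy tipz n : straight move rows (tool x forward)
yaw,tilt,tx,ty,tz,n=map(float,sys.argv[1:7]);n=int(n)
s=manip.sense();q0=s['q'];print('t',s['t'],'q',q0.round(2),'F',s['force'].round(1))
x0=s['tcp_pos'];A0=R.from_quat(s['tool_rot']);e=A0.apply([0,0,1]);y=A0.apply([0,-1,0])
print('tip',((x0+.06*e)*1000).round(1),'yaw',np.degrees(np.arctan2(-y[0],y[1])).round(2),'tilt',np.degrees(np.arcsin(np.hypot(*e[:2]))).round(2))
A=att(yaw,tilt)*R.from_euler('z',np.pi);x1=tcp_from_tip(np.array([tx,ty,tz])/1000,A)
q,er=IK(x1,A,q0);print('goal q',q.round(2),'err',round(er,4))
rv=(A0.inv()*A).as_rotvec();B=A0
for i in range(n):
    C=R.from_rotvec(rv/n);print((B.inv().apply(x1-x0)/n/.5).round(4).tolist(),(rv/n/2/np.pi).round(4).tolist());B=B*C
E
python3 plan.py 2 25 420 -25 60 4
```

```text
t: 6.68
tcp_pos: [0.3953, -0.0265, 0.1835]
tool_rot: [0.976, 0.02, 0.216, -0.003]
force: [0.9, 0.3, -0.9]
finger_gap: 1.001
gripper_force: 0.0
t 6.6833 q [-0.48  0.48  2.36  1.95  0.22 -0.86] F [ 0.9  0.3 -0.9]
tip [420.6 -25.6 129.1] yaw 2.3 tilt 24.96
goal q [-0.47  0.74  2.41  2.64  0.44 -1.58] err 0.0
[-0.0149, -0.0004, 0.0312] [-0.0, 0.0, 0.0002]
[-0.0149, -0.0004, 0.0312] [-0.0, 0.0, 0.0002]
[-0.0149, -0.0004, 0.0312] [-0.0, 0.0, 0.0002]
[-0.0149, -0.0003, 0.0312] [-0.0, 0.0, 0.0002]
```

```bash
python3 -m crank '[{"dp":[-0.015,0,0.0312],"delta_rot":[0,0,0],"fingers":1},{"dp":[-0.015,0,0.0312],"delta_rot":[0,0,0],"fingers":1},{"dp":[-0.015,0,0.0312],"delta_rot":[0,0,0],"fingers":1},{"dp":[-0.015,0,0.0312],"delta_rot":[0,0,0],"fingers":1},{"dp":[-0.0105,0,0.0226],"delta_rot":[0,0,0],"fingers":1},{"dp":[-0.0105,0,0.0226],"delta_rot":[0,0,0],"fingers":1},{"dp":[0,0,0],"delta_rot":[0,0,0],"fingers":1}]'
python3 - <<'E'
from h import *
c,p,d=snap('side'); cv2.imwrite('pics/s2.png',cv2.resize(cv2.cvtColor(p[130:290,220:440],cv2.COLOR_RGB2BGR),None,fx=3,fy=3))
P=cloud(c,d);print((P[200:300:6,400:440:8]*1000).round().astype(int)[0])
E
python3 plan.py 2 30 445 -25 32 4
```

```text
t: 7.27
tcp_pos: [0.3952, -0.0245, 0.097]
tool_rot: [0.976, 0.019, 0.216, -0.008]
force: [-0.4, 0.1, 0.2]
finger_gap: 1.0
gripper_force: 0.0
[[383 -22 201]
 [368  -8 221]
 [357  -3 231]
 [345   1 241]
 [335   3 249]]
t 7.3167 q [-0.47  0.8   2.41  2.68  0.5  -1.63] F [-0.7 -0.4 -0.7]
tip [420.3 -22.8  43.4] yaw 2.34 tilt 24.93
goal q [-0.47  0.88  2.41  2.73  0.65 -1.68] err 0.0
[0.0061, 0.0013, 0.0105] [-0.0004, 0.0035, 0.0001]
[0.0058, 0.0013, 0.0106] [-0.0004, 0.0035, 0.0001]
[0.0056, 0.0013, 0.0107] [-0.0004, 0.0035, 0.0001]
[0.0054, 0.0013, 0.0109] [-0.0004, 0.0035, 0.0001]
```

View pics/s2.png

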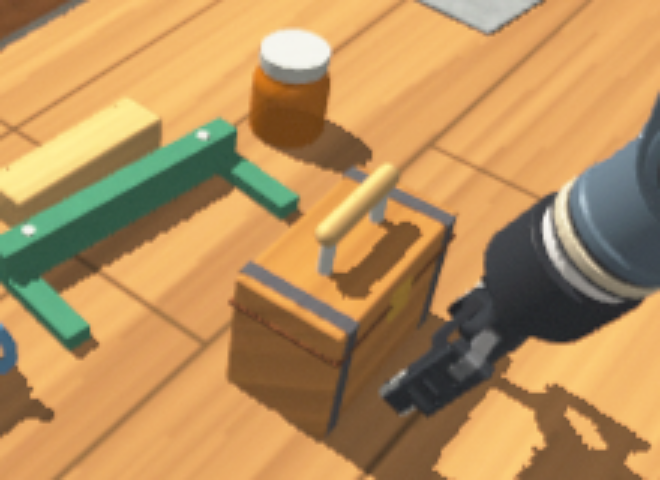

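The open fingers sit at about (400,390) in the crop, low behind the box. The gripper body leans back, clear of the lid and handle. Next I make contact.

```bash
python3 -m crank '[{"dp":[0.006,0.001,0.0105],"delta_rot":[0,0.0035,0],"fingers":1},{"dp":[0.0058,0.001,0.0106],"delta_rot":[0,0.0035,0],"fingers":1},{"dp":[0.0056,0.001,0.0107],"delta_rot":[0,0.0035,0],"fingers":1},{"dp":[0.0054,0.001,0.0109],"delta_rot":[0,0.0035,0],"fingers":1},{"dp":[0,0,0],"delta_rot":[0,0,0],"fingers":1}]'
python3 plan.py 2.1 31 541 -13 32 20 | awk 'NR<6||NR>20'
```

```text
t: 7.73
tcp_pos: [0.4131, -0.0247, 0.085]
tool_rot: [0.966, 0.018, 0.257, -0.009]
force: [-3.6, 0.6, 1.4]
finger_gap: 1.0
gripper_force: 1.9
t 7.7333 q [-0.48  0.88  2.41  2.71  0.65 -1.67] F [-3.6  0.6  1.4]
tip [442.9 -23.1  32.9] yaw 2.26 tilt 29.81
goal q [-0.33  0.81  2.16  2.63  0.38 -1.41] err 0.0
[0.0084, -0.0007, 0.005] [-0.0001, 0.0002, -0.0]
[0.0084, -0.0007, 0.005] [-0.0001, 0.0002, -0.0]
[0.0083, -0.0007, 0.0051] [-0.0001, 0.0002, -0.0]
[0.0083, -0.0007, 0.0051] [-0.0001, 0.0002, -0.0]
[0.0083, -0.0007, 0.0051] [-0.0001, 0.0002, -0.0]
```

```bash
python3 -m crank '[{"dp":[0.0084,-0.0007,0.005],"delta_rot":[0,0,0],"fingers":1},{"dp":[0.0084,-0.0007,0.005],"delta_rot":[0,0,0],"fingers":1},{"dp":[0.0084,-0.0007,0.005],"delta_rot":[0,0,0],"fingers":1},{"dp":[0.0084,-0.0007,0.005],"delta_rot":[0,0,0],"fingers":1},{"dp":[0.0084,-0.0007,0.005],"delta_rot":[0,0,0],"fingers":1},{"dp":[0.0084,-0.0007,0.005],"delta_rot":[0,0,0],"fingers":1},{"dp":[0.0084,-0.0007,0.005],"delta_rot":[0,0,0],"fingers":1},{"dp":[0.0084,-0.0007,0.005],"delta_rot":[0,0,0],"fingers":1},{"dp":[0.0084,-0.0007,0.005],"delta_rot":[0,0,0],"fingers":1},{"dp":[0.0084,-0.0007,0.005],"delta_rot":[0,0,0],"fingers":1}]'
cat > box.py <<'E'
import sys
from h import *
def rect(q):
    (c,s,a)=cv2.minAreaRect((q[:,:2]*1000).astype(np.float32))
    if s[0]>s[1]: a-=90; s=s[::-1]
    return np.round(c,1),np.round(s,1),round(a,1)
for n in ['scene','side']:
    c,p,d=snap(n); P=cloud(c,d);k=(P[...,0]>.4)&(P[...,0]<.72)&(P[...,1]>-.11)&(P[...,1]<.08)
    hsv=cv2.cvtColor(p,cv2.COLOR_RGB2HSV)
    l=P[k&(P[...,2]>.098)&(P[...,2]<.11)&(hsv[...,2]>40)&(hsv[...,1]>110)];b=P[k&(P[...,2]>.138)&(P[...,2]<.152)&(hsv[...,1]>70)&(hsv[...,2]>110)]
    print(n,'lid',rect(l),np.median(l[:,2]).round(4),'bar',rect(b),np.median(b[:,2]).round(4))
    if len(sys.argv)>1: cv2.imwrite(f'pics/{sys.argv[1]}_{n}.png',cv2.cvtColor(p,cv2.COLOR_RGB2BGR))
E
python3 box.py; python3 plan.py 2.1 31 541 -12 32 10 | head -5
```

```text
t: 8.57
tcp_pos: [0.4576, -0.0182, 0.085]
tool_rot: [0.967, 0.018, 0.253, -0.01]
force: [-15.8, -2.4, 12.2]
finger_gap: 0.999
gripper_force: 7.7
scene lid (array([506.5, -18. ]), array([145.6, 149.8]), 2.2) 0.1024 bar (array([513.7,   2.3]), array([ 67. , 119.6]), 52.8) 0.1437
side lid (array([536.1, -15.1]), array([ 81.3, 152. ]), 2.5) 0.1043 bar (array([498.1, -14.8]), array([83.7, 90.1]), -87.2) 0.1458
t 8.6667 q [-0.39  0.82  2.28  2.66  0.48 -1.51] F [-9.   1.1  5.7]
tip [489.  -16.7  32.8] yaw 2.36 tilt 29.53
goal q [-0.33  0.81  2.16  2.63  0.38 -1.41] err 0.0
[0.0087, -0.0006, 0.0053] [-0.0001, 0.0004, -0.0]
[0.0087, -0.0006, 0.0053] [-0.0001, 0.0004, -0.0]
```

```bash
python3 -m crank '[{"dp":[0.0087,-0.0006,0.0053],"delta_rot":[0,0,0],"fingers":1},{"dp":[0.0087,-0.0006,0.0053],"delta_rot":[0,0,0],"fingers":1},{"dp":[0.0087,-0.0006,0.0053],"delta_rot":[0,0,0],"fingers":1},{"dp":[0.0087,-0.0006,0.0053],"delta_rot":[0,0,0],"fingers":1},{"dp":[0.0087,-0.0006,0.0053],"delta_rot":[0,0,0],"fingers":1},{"dp":[0.0087,-0.0006,0.0053],"delta_rot":[0,0,0],"fingers":1},{"dp":[0.0087,-0.0006,0.0053],"delta_rot":[0,0,0],"fingers":1},{"dp":[0.0087,-0.0006,0.0053],"delta_rot":[0,0,0],"fingers":1},{"dp":[0.0087,-0.0006,0.0053],"delta_rot":[0,0,0],"fingers":1},{"dp":[0.0087,-0.0006,0.0053],"delta_rot":[0,0,0],"fingers":1}]'
python3 box.py p3; python3 plan.py -8 31 586 -5 32 10
```

```text
t: 9.5
tcp_pos: [0.5082, -0.0137, 0.0835]
tool_rot: [0.967, 0.018, 0.253, -0.009]
force: [-14.5, -1.0, 9.9]
finger_gap: 0.997
gripper_force: 7.1
scene lid (array([555. , -13.2]), array([149.7, 150.5]), 1.5) 0.1025 bar (array([532.2, -10.3]), array([ 86.7, 134.6]), 87.8) 0.1437
side lid (array([586.9, -10.3]), array([ 80.7, 151.2]), 2.4) 0.1043 bar (array([517.3, -26.1]), array([ 83.7, 168.6]), -76.5) 0.1457
t 9.6 q [-0.33  0.8   2.15  2.56  0.34 -1.34] F [-7.6  1.9  1.9]
tip [540.  -12.3  31.3] yaw 2.36 tilt 29.56
goal q [-0.22  0.8   2.04  2.97  0.25 -1.48] err 0.0
[0.0079, -0.0023, 0.0045] [-0.0015, 0.0004, 0.0024]
[0.0078, -0.0024, 0.0045] [-0.0015, 0.0004, 0.0024]
[0.0078, -0.0026, 0.0045] [-0.0015, 0.0004, 0.0024]
[0.0077, -0.0028, 0.0045] [-0.0015, 0.0004, 0.0024]
[0.0077, -0.0029, 0.0045] [-0.0015, 0.0004, 0.0024]
[0.0076, -0.0031, 0.0045] [-0.0015, 0.0004, 0.0024]
[0.0076, -0.0032, 0.0045] [-0.0015, 0.0004, 0.0024]
[0.0075, -0.0034, 0.0045] [-0.0015, 0.0004, 0.0024]
[0.0074, -0.0036, 0.0044] [-0.0015, 0.0004, 0.0024]
[0.0074, -0.0037, 0.0044] [-0.0015, 0.0004, 0.0024]
```

View pics/p3_side.png

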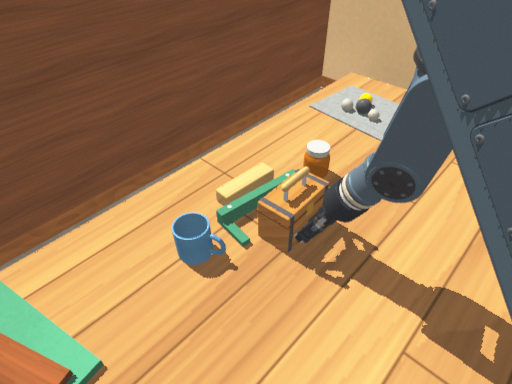

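The box is upright at about (300,210) and its front is entering between the rails. Next comes the arc that turns it to the bay's heading.

```bash
python3 -m crank '[{"dp":[0.0079,-0.0023,0.0045],"delta_rot":[-0.0015,0.0004,0.0024],"fingers":1},{"dp":[0.0078,-0.0024,0.0045],"delta_rot":[-0.0015,0.0004,0.0024],"fingers":1},{"dp":[0.0078,-0.0026,0.0045],"delta_rot":[-0.0015,0.0004,0.0024],"fingers":1},{"dp":[0.0077,-0.0028,0.0045],"delta_rot":[-0.0015,0.0004,0.0024],"fingers":1},{"dp":[0.0077,-0.0029,0.0045],"delta_rot":[-0.0015,0.0004,0.0024],"fingers":1},{"dp":[0.0076,-0.0031,0.0045],"delta_rot":[-0.0015,0.0004,0.0024],"fingers":1},{"dp":[0.0076,-0.0032,0.0045],"delta_rot":[-0.0015,0.0004,0.0024],"fingers":1},{"dp":[0.0075,-0.0034,0.0045],"delta_rot":[-0.0015,0.0004,0.0024],"fingers":1},{"dp":[0.0074,-0.0036,0.0044],"delta_rot":[-0.0015,0.0004,0.0024],"fingers":1},{"dp":[0.0074,-0.0037,0.0044],"delta_rot":[-0.0015,0.0004,0.0024],"fingers":1}]'
python3 box.py; python3 plan.py -8 31 596 -6 33 5
```

```text
t: 10.43
tcp_pos: [0.5542, -0.0005, 0.0827]
tool_rot: [0.962, -0.067, 0.264, 0.017]
force: [-9.0, 0.9, 0.6]
finger_gap: 1.004
gripper_force: 4.2
scene lid (array([603.2,  -8.8]), array([145.7, 149.7]), -8.6) 0.1026 bar (array([575.4,  -1.2]), array([ 85.5, 141.4]), 78.5) 0.1437
side lid (array([601.,  -7.]), array([143.6, 150.4]), -7.9) 0.1045 bar (array([560.5, -16.2]), array([ 81.8, 172.3]), -85.4) 0.1454
t 10.5333 q [-0.22  0.8   2.04  2.95  0.25 -1.46] F [-4.2  1.2 -3.2]
tip [586.3  -4.6  31.4] yaw -7.87 tilt 30.89
goal q [-0.22  0.8   2.02  2.96  0.22 -1.46] err 0.0
[0.0037, -0.0, 0.0015] [-0.0001, 0.0001, 0.0]
[0.0037, -0.0, 0.0015] [-0.0001, 0.0001, 0.0]
[0.0036, -0.0001, 0.0015] [-0.0001, 0.0001, 0.0]
[0.0036, -0.0001, 0.0015] [-0.0001, 0.0001, 0.0]
[0.0036, -0.0001, 0.0015] [-0.0001, 0.0001, 0.0]
```

```bash
python3 -m crank '[{"dp":[0.0036,0,0.0018],"delta_rot":[0,0,0],"fingers":1},{"dp":[0.0036,0,0.0018],"delta_rot":[0,0,0],"fingers":1},{"dp":[0.0036,0,0.0018],"delta_rot":[0,0,0],"fingers":1}]'|grep -E 'tcp|force:'
for i in 1 2; do python3 -m crank '[{"dp":[0.0024,0,0.0013],"delta_rot":[0,0,0],"fingers":1}]'|grep -E 'tcp|force:'; done
```

```text
tcp_pos: [0.5601, -0.0013, 0.083]
force: [-7.1, 1.1, -3.1]
gripper_force: 3.3
tcp_pos: [0.562, -0.0017, 0.0831]
force: [-6.1, 0.3, -2.6]
gripper_force: 3.1
tcp_pos: [0.5633, -0.0019, 0.083]
force: [-6.2, 1.4, -2.5]
gripper_force: 3.2
```

```bash
for i in 1 2 3; do python3 -m crank '[{"dp":[0.0018,0,0.001],"delta_rot":[0,0,0],"fingers":1}]'|grep -E 'tcp|[^_]force:'; done
```

```text
tcp_pos: [0.5643, -0.002, 0.083]
tcp_pos: [0.5652, -0.0022, 0.083]
tcp_pos: [0.5654, -0.0022, 0.0829]
```

```bash
for i in 1 2; do python3 -m crank '[{"dp":[0.0018,0,0.001],"delta_rot":[0,0,0],"fingers":1}]'|grep -E 'tcp|^force:'; done; python3 st.py|head -1
```

```text
tcp_pos: [0.5655, -0.0022, 0.0829]
force: [-13.8, 0.6, 2.6]
tcp_pos: [0.5656, -0.0022, 0.0829]
force: [-15.5, 1.4, 5.7]
t 11.3667 q [-0.22  0.8   2.01  2.93  0.21 -1.43] tcp [565.6  -2.2  82.9] F [-15.5   1.4   5.7]
```

```bash
for i in 1 2 3; do python3 -m crank '[{"dp":[0.003,0,0.0017],"delta_rot":[0,0,0],"fingers":1}]'|grep -E 'tcp|^force:'; done; python3 -m crank '[{"dp":[-0.012,0,-0.0068],"delta_rot":[0,0,0],"fingers":1},{"dp":[-0.03,0,-0.018],"delta_rot":[0,0,0],"fingers":1},{"dp":[-0.05,0,-0.03],"delta_rot":[0,0,0],"fingers":1},{"dp":[-0.05,0,-0.03],"delta_rot":[0,0,0],"fingers":1},{"dp":[0,0,0],"delta_rot":[0,0,0],"fingers":1}]'; python3 box.py f
python3 - <<'E'
import cv2
for n,(a,b,c,d) in {'scene':(120,300,120,340),'side':(130,280,160,370)}.items():
    cv2.imwrite(f'pics/z_{n}.png',cv2.resize(cv2.imread(f'pics/f_{n}.png')[a:b,c:d],None,fx=3,fy=3,interpolation=2))
E
```

```text
tcp_pos: [0.5659, -0.0022, 0.0829]
force: [-21.7, 1.1, 12.8]
tcp_pos: [0.566, -0.0022, 0.0829]
force: [-25.6, 0.6, 17.0]
tcp_pos: [0.5662, -0.0022, 0.083]
force: [-30.6, 0.0, 21.4]
t: 12.03
tcp_pos: [0.4892, 0.0089, 0.0837]
tool_rot: [0.962, -0.067, 0.265, 0.016]
force: [-1.9, 0.7, -1.0]
finger_gap: 0.997
gripper_force: 0.0
scene lid (array([580.1,  -5.9]), array([148.8, 215.2]), 81.9) 0.1026 bar (array([580.3,  25.8]), array([ 78.9, 197.4]), 58.2) 0.1437
side lid (array([571.2,  -3.5]), array([150. , 223.2]), 82.7) 0.1043 bar (array([530.7,  10.7]), array([ 84.3, 241.6]), 78.9) 0.1452
```

View pics/z_scene.png

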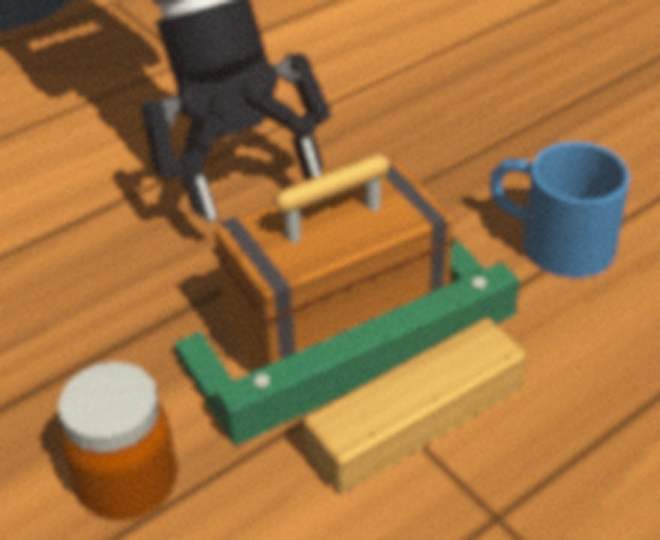

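View pics/z_side.png

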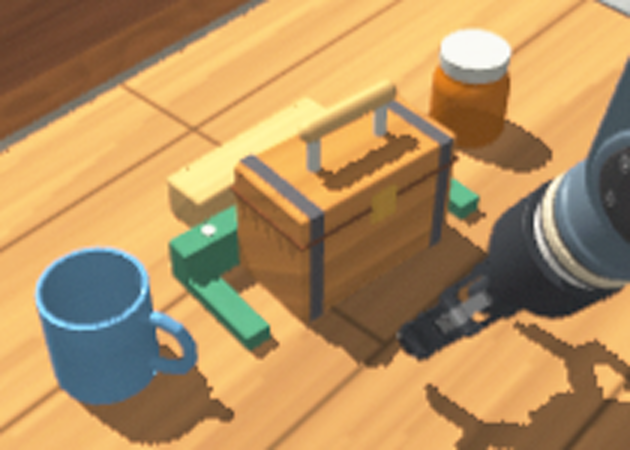

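The box sits upright against the stop between the rails: box at (330,260) in the scene crop, stop edge from (240,400) to (510,280). I'll check flushness numerically.

```bash
sed -i 's/P\[...,0\]>.4)/P[...,0]>.585)/' box.py; python3 - <<'E'
from h import *
exec(open('box.py').read().split('for n in')[0].replace('import sys',''))
for n in ['scene','side']:
    z=np.load(n+'.npz');c=manip.camera_model(n);P=cloud(c,z['d']);h=cv2.cvtColor(z['p'],cv2.COLOR_RGB2HSV)
    m=(h[...,0]>60)&(h[...,0]<90)&(h[...,1]>100)&(P[...,2]>.033)&(P[...,2]<.048)&(P[...,1]<.2)&(P[...,0]<.8)
    sc,ss,sa=rect(P[m]);a=np.radians(sa);X=np.array([np.cos(a),np.sin(a)]);Y=np.array([-X[1],X[0]]);o=sc-12*X
    c,p,d=snap(n);P=cloud(c,d)
    l=P[(P[...,0]>.585)&(P[...,0]<.72)&(abs(P[...,1])<.13)&(P[...,2]>.098)&(P[...,2]<.11)]
    bc,bs,ba=rect(l);print(n,'stop yaw',sa,'box',bc,bs,ba,'bay xy',((bc-o)@X).round(1),((bc-o)@Y).round(1),'z',np.median(l[:,2]).round(4))
E
```

```text
scene stop yaw -7.9 box [645.  -14.5] [ 84.  150.4] -7.9 bay xy -40.7 0.3 z 0.1028
side stop yaw -7.8 box [642.9 -12.5] [ 84.3 150.1] -8.1 bay xy -38.4 -2.0 z 0.1045
```

```bash
python3 -c "
from station import manip
print(manip.sign_off())"
```

```text
the job is handed in; nothing more can be done
None
```

The flint box is parked upright and flush against the back stop (measured bay x about -40 mm, y about -1 mm, parallel to the stop), the mug, jar and billet look undisturbed in the final pictures, and I handed the job in with the gripper about 75 mm clear of the box.

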